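# Lean the dried painting on the display stand

### The job

Put the painted panel on display: first clear the sanding block off the display stand into the grey tray, then slide the stand's foot stop all the way in towards the stand's low wall. Then lift the painting out of the drying rack and lean it, painted side out, centred against the low wall with its foot resting on the stand against the foot stop. Leave the jar, tape roll and mug where they are.

Things in the scene. Friction and masses are not known exactly. Their poses are not given: they have to be found in the camera images.
- stand: Fixed plywood display stand: base board 12 mm thick, 190 mm wide (y), reaching x = -88 to 122 mm. At its robot side an upright wall 18 mm thick, front face at x = -70 mm, top edge 102 mm above the table; the painting leans back (-x) over that edge. Origin on the table; x points from wall to foot stop, y along the wall, z up. Stand and rack vary in place and yaw and may swap sides.
- foot_stop (a joint): Foot stop: wooden bar sliding along the stand's x, 170 mm (y) x 20 mm (x), top 56 mm above the table. Value in m: 0 = out (wall-side face 161 mm from the wall's face), grows towards the wall, 0.105 = home at its end (face 56 mm from the wall's; a foot against it leans about 25 degrees). Stays where left; slides at about 8 N, so press the foot on it less than that.
- stop_top (a point): Middle of the foot stop's top face; moves with it; axes as the stand's. The bar can be pinched here from above across its 20 mm (x).
- rack: Fixed light wooden drying rack: base 150 x 220 x 12 mm; a 16 mm dowel along y, axis at x = -35 mm and 105 mm up, between posts 120 mm high at y = +-100 mm; a foot lip 18 mm above the base. Origin on the table under its middle, axes like the stand's. The painting stands in it, leaning back (-x) on the dowel about 35 degrees from vertical, its top 50 mm free above the dowel.
- panel_mid (a point): Centre of the painting, a stiff wooden panel 180 mm high (its z, up along the panel), 140 mm wide (its y), 14 mm thick (its x; +x is the painted side), about 0.25 kg. Pinch it across its thickness near the middle of its top edge, tool in line with the panel; top edge is 90 mm from here along +z.
- panel_foot (a point): Middle of the painting's bottom edge face (90 mm below panel_mid along the panel), same axes.
- sander_mid (a point): Centre of the sanding block lying on the stand between wall and foot stop: a body 100 mm long (y), 60 mm wide (x) and 28 mm high with cork sole, and on it a grip ridge 84 mm long, 30 mm wide (x), that rises to 62 mm. This point is half-way up, 31 mm above its underside and 31 mm below the ridge's top; about 0.18 kg. Pinch the ridge from above.
- tray: Grey open plastic tray, fixed to the table: 140 (x) x 160 (y) mm outside, walls 6 mm thick and 36 mm high, inner floor about 6 mm above the table. Origin on the table under its middle.
- jar: Bystander: glass jar, 60 mm wide, 75 mm high; origin at the middle of its underside. Leave it.
- tape: Bystander: roll of tape lying flat, 90 mm wide, 25 mm high; origin at the middle of its underside. Leave it.
- mug: Bystander: white mug, 76 mm wide, 85 mm high; origin at the middle of its underside. Leave it.

How it is judged:
By the outcome, as a careful person would: the job done as asked, in the order asked, and still so for the second after the job is handed in, with the robot touching nothing.
It also fails if it takes over 72 s, if anything falls off the work surface, if the arm or the gripper's body presses on something with over 40 N, if the wrist force passes 120 N, or if a joint passes its speed limit or range.

### The arm

A 6-joint arm with a two-finger parallel gripper is mounted at the origin on the work surface. World frame = base frame: x ahead of the robot, y to its left, z up, the work surface at z = 0. Lengths are in m, angles in degrees, forces in N, time in s.
With the tool pointing down it reaches from about 0.35 to 0.875 m from the base axis. Payload 4.2 kg.
Tool frame: the origin (TCP) lies at the centre of the arm's flange, where the gripper is bolted on; the fingertips stand 182 mm ahead of it and the grasp point (between the pads) lies 164 mm ahead of it (r.nose_length is the distance from the TCP to the fingertips, in m); z points along the fingers, y is the line along which they close (so a half turn about z gives the same grasp; the last joint's range is limited). The gripper opens to 87 mm and grips with 3 to 60 N. Pads are 19 mm wide; open, the fingers measure 117 mm over their backs; the gripper's body (75 mm by 190 mm) begins 51 mm behind the grasp point.
Start: joints at [84.66, 22.042, 0.453, 0, -68.411, -14.817], TCP at [0.215, 0.587, 0.405] pointing down, gripper open.
Joint ranges: [-179.83, 179.83], [-69.29, 118.12], [-61.27, 80.66], [-181.25, 117.63], [-171.15, -9.14], [-177.46, 177.46]. Speed limits (degrees/s): [159.86, 159.86, 180, 180, 180, 180].

### API

Orientations are given as a 3x3 rotation matrix whose columns are the frame's x, y, z axes.
In Python, from station import r, vision gives the robot as it stands. The module is installed in compiled form; this text tells all that it offers.
- The arm moves only by the shell command python3 -m creep 'ROWS'. ROWS is JSON, a list of rows, each a list of 7 numbers: the opening, from -1 (shut) to 1 (fully open), then the shift along the tool's x, y, z in mm, then the turn, a rotation vector about the tool's x, y, z in degrees. A call has 1 to 8 rows; each row is the pose to reach, as a shift and turn from the pose commanded when the call began, along the tool's axes at that moment; what a row does not reach only later rows make up. A row lasts 1/12 s, in which the tool goes at most 41.7 mm and 7.16 degrees, less where a joint would pass 70% of its speed; a pose out of reach is approached as far as the arm can. A call with a gripper value outside its range is refused whole. The fingers move at their own pace and stop on an object; the grip force is fixed at half the most. Time passes only in rows, so rows that repeat a pose let the fingers close. It gives the time, the measured TCP pose, the force, the opening and the grip force at its end, in the units of the state.
- r.sense(): the state, without advancing time (a new reading comes with each control period).
- vision.capture(name): name is "scene" or "top" or "wrist"; returns (picture, depth): 400x640x3 uint8, red, green, blue; 400x640 float32, m along the optical axis (not along the pixel's ray), 0 where there is no reading.
- vision.camera_model(name): a dict with "vertical_fov" (degrees; the focal length in pixels is half the picture's height over the tangent of half this angle, whatever the lens; pixels are square), "cx", "cy" (the principal point, pixels), "extrinsics" (4x4, takes a point from camera to world coordinates); the wrist camera has in their place "mount" (4x4, takes a point from camera to tool coordinates, whose origin is the TCP and whose axes are the flange's). Camera axes: x right, y down, z forward; pixel columns grow to the right and rows downward; lengths in m; the calibration is good to about 2 mm. A picture is of the moment at which its call begins: read the wrist's pose just before it. camera_model takes no time and is no camera call.
- r.finish_job(): hands the job in; it is judged then, once.
Trained networks look in the newest picture that a camera, given by its name, has taken for a name from the list of things; names that differ only in an ending like _2 or _b are one class to them, and where a whole thing is asked for, a point or a joint stands for the part that bears it (a point fixed in the world has none). Each returns a list of dicts, best first, with "conf" (0 to 1); they miss things now and then, are a little off and sometimes report something else, mostly with a low value. They report only what shows in the picture. A call takes as long as a camera call.
- vision.find_in(camera, thing): "uv" ([column, row] in pixels, amid what is visible of it).
- vision.cut_out(camera, thing): "region" (400x640 bool, what is visible of it) and "uv" ([column, row] in pixels, amid what is visible of it).
The state is a dict: "time_s": time; "joints": joint angles; "joint_velocities": joint speeds; "effort": joint torques, N m; "tcp_pos": TCP position; "ee_rot": TCP orientation; "wrist_force": force on the tool from outside, world axes, zero at the start; "moment": the same for the moment, N m; "gripper_width": opening from 0.0 (shut) to 1.0 (fully open); "gripper_force": force on a finger pad.
Only numpy, scipy, OpenCV 4.12 (cv2) and the standard library are available. Lean on these libraries where they do the work, as an engineer would, in place of code of your own. Each camera call takes 0.05 s, during which the arm holds its last target. There are 200 camera calls.

## Working session

There is one attempt and no reset: what is moved stays moved. The work goes in short steps, Python scripts to look and compute and a shell command to move; the robot and the scene stay as the last step left them, time stands still between calls to the robot, and variables do not carry over. Pictures are saved under pics/ and viewed, at most 10 in all, crops included, and the job is handed in when it is done.

```bash
mkdir -p pics
cat > h.py <<'E'
import numpy as np, cv2
from station import r, vision
def cloud(name):
    s=r.sense(); im,d=vision.capture(name); m=vision.camera_model(name)
    f=200/np.tan(np.radians(m["vertical_fov"]/2))
    v,u=np.mgrid[0:400,0:640]
    P=np.stack([(u-m["cx"])/f*d,(v-m["cy"])/f*d,d],-1)
    if name=="wrist":
        T=np.eye(4);T[:3,:3]=s["ee_rot"];T[:3,3]=s["tcp_pos"];T=T@np.array(m["mount"])
    else: T=np.array(m["extrinsics"])
    P=P@T[:3,:3].T+T[:3,3]; P[d==0]=np.nan
    return im,d,P
def save(im,n): cv2.imwrite("pics/"+n,cv2.cvtColor(im,cv2.COLOR_RGB2BGR))
E
python3 - <<'E'
from h import *
for n in("top","scene"):
    im,d,P=cloud(n); save(im,n+"0.png"); np.save(n+".npy",P)
    for t in["stand","foot_stop","rack","panel_mid","sander_mid","tray","jar","tape","mug"]:
        o=vision.cut_out(n,t)
        if o:
            q=P[o[0]["region"]]; q=q[~np.isnan(q[:,0])]
            np.save(f"{n}_{t}.npy",q)
            print(n,t,o[0]["conf"],o[0]["uv"],np.median(q,0).round(3),np.percentile(q,2,0).round(3),np.percentile(q,98,0).round(3))
print(r.sense())
E
```

```text
top stand 0.72 [212.6, 225.8] [0.51  0.228 0.013] [0.402 0.137 0.009] [0.611 0.328 0.103]
top foot_stop 0.62 [215.3, 200.1] [0.567 0.218 0.055] [0.548 0.14  0.011] [0.586 0.303 0.059]
top rack 0.58 [420.1, 237.2] [ 0.523 -0.212  0.013] [ 0.425 -0.378  0.007] [ 0.577 -0.162  0.12 ]
top panel_mid 0.88 [462.4, 247.2] [ 0.488 -0.26   0.112] [ 0.44  -0.329  0.026] [ 0.549 -0.193  0.166]
top sander_mid 0.71 [208.6, 240.1] [0.491 0.227 0.042] [0.46  0.183 0.023] [0.523 0.277 0.076]
top tray 0.92 [321.5, 192.8] [0.597 0.003 0.006] [ 0.527 -0.074  0.002] [0.663 0.08  0.037]
top jar 0.76 [334.1, 300.3] [ 0.38  -0.02   0.074] [ 0.353 -0.045  0.02 ] [0.404 0.007 0.078]
top tape 0.96 [420.3, 121.4] [ 0.718 -0.189  0.023] [ 0.676 -0.23  -0.   ] [ 0.761 -0.146  0.027]
top mug 0.68 [244.0, 120.3] [0.74  0.164 0.035] [ 0.698  0.119 -0.   ] [0.773 0.21  0.086]
scene stand 0.97 [412.7, 240.8] [0.494 0.243 0.016] [0.405 0.142 0.006] [0.614 0.334 0.103]
scene foot_stop 0.82 [401.4, 248.7] [0.572 0.23  0.053] [0.55  0.145 0.017] [0.588 0.306 0.059]
scene rack 0.87 [247.4, 169.3] [ 0.523 -0.216  0.014] [ 0
[... 737 characters left out ...]
100199e+01, -1.48178095e+01]), 'joint_velocities': array([-0.0178921 , -0.00676662,  0.00121893, -0.07313857,  0.00563391,
       -0.00251521]), 'effort': array([ 4.10262455e-04, -3.90474057e+01,  1.87625992e+01,  4.22427356e+00,
        1.55465165e-02, -2.10963884e-05]), 'tcp_pos': array([0.21533238, 0.58671535, 0.40476511]), 'ee_rot': array([[ 9.38745073e-01, -3.44612372e-01, -1.86512669e-05],
       [-3.44612371e-01, -9.38745072e-01,  5.73439567e-05],
       [-3.72702219e-05, -4.74038996e-05, -9.99999998e-01]]), 'wrist_force': array([ 0.48006987,  0.60897942, -0.64148296]), 'moment': array([ 0.00734166, -0.01890966,  0.02471185]), 'gripper_force': 0.0, 'gripper_width': 1.0006509734763716}
```

View pictures.

```bash
python3 - <<'E'
from h import *
def L(t,lo,hi):
    q=np.vstack([np.load(f"{n}_{t}.npy") for n in("top","scene")]); return q[(q[:,2]>lo)&(q[:,2]<hi)]
for n,q in[("ridge",L("sander_mid",.066,.09)),("body",L("sander_mid",.03,.05)),("stop",L("foot_stop",.05,.06)),("wall",L("stand",.096,.108)),("tray",L("tray",.03,.04)),("post",L("rack",.113,.125))]:
    (c,s,a)=cv2.minAreaRect(q[:,:2].astype(np.float32)*1000)
    print(n,len(q),np.round(c,1),np.round(s,1),round(a,1),np.median(q[:,2]).round(4))
q=L("panel_mid",.03,.2); c=q.mean(0)
for _ in range(6):
    u,s,v=np.linalg.svd(q-c,full_matrices=False); n=v[2]; e=abs((q-c)@n); k=q[e<.003] ;c=k.mean(0)
    u,s,v=np.linalg.svd(k-c,full_matrices=False)
    n=v[2]
n*=np.sign(n[2]); print("plane",n,len(k),len(q),c)
yp=np.cross([0,0,1],n); yp/=np.linalg.norm(yp); zp=np.cross(n,yp)
uv=np.c_[(k-c)@yp,(k-c)@zp].astype(np.float32)
print(cv2.minAreaRect(uv*1000)); lo=np.percentile(uv,.5,0);hi=np.percentile(uv,99.5,0); print(lo,hi)
mid=c+yp*(lo+hi)[0]/2+zp*(hi[1]-.09)-n*.007
print("yp",yp,"zp",zp,"mid",mid,"topedge",mid+zp*.09, "yaw",np.degrees(np.arctan2(n[1],n[0])),"lean",np.degrees(np.arctan2(n[2],np.hypot(n[0],n[1]))))
E
cd pics; python3 -c "
import cv2,numpy as np
cv2.imwrite('both.png',cv2.resize(np.vstack([cv2.imread('top0.png')[60:340,60:600],cv2.imread('scene0.png')[60:340,60:600]]),None,fx=1,fy=1))"
```

```text
ridge 1067 [491.8 235.3] [86.4 33.9] 80.0 0.0737
body 1219 [492.5 234.8] [103.4  60.8] 79.9 0.0398
stop 1417 [567.4 224. ] [171.9  22.7] 81.5 0.0557
wall 1565 [412.9 247. ] [192.1  22.3] 81.5 0.102
tray 1422 [595.7   3.9] [141.2 162.7] 2.6 0.0352
post 324 [ 466.9 -272.5] [ 20.7 219.1] 3.6 0.1188
plane [0.81358222 0.05782869 0.57856703] 6368 7428 [ 0.49257134 -0.25996953  0.10516129]
((-1.0880661010742188, -7.61932373046875), (172.46998596191406, 144.67654418945312), 89.83866882324219)
[-0.07072758 -0.09111746] [0.06862582 0.07686328]
yp [-0.07090022  0.99748341  0.        ] zp [-0.57711102 -0.04102053  0.81563484] mid [ 0.49453212 -0.26088369  0.09039656] topedge [ 0.44259212 -0.26457554  0.16380369] yaw 4.065694369648707 lean 35.34981848887965
```

View pics/both.png

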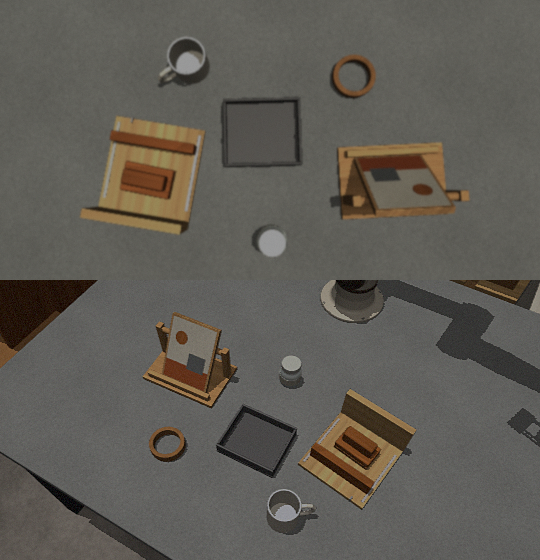

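The combined crop (offset +60,+60; lower half is the scene camera) shows the sander on the stand at (147,180), stop bar at (153,143), the tray at (262,132) and the painting in the rack at (410,180), painted side towards +x.

```bash
cat >> h.py <<'E'
from scipy.spatial.transform import Rotation as Ro
def go(g,yaw,lean=0):
    """g: grasp point (m); tool y = -x axis of yaw frame; lean back deg. Prints shift mm, rotvec deg in the tool frame"""
    R=Ro.from_euler('ZY',[yaw,-lean],degrees=True).as_matrix()
    G=np.c_[-R[:,1],-R[:,0],-R[:,2]]
    t=np.array(g)-.164*G[:,2]; s=r.sense(); E=np.array(s["ee_rot"])
    print((E.T@(t-s["tcp_pos"])*1000).round(1),Ro.from_matrix(E.T@G).as_rotvec(degrees=True).round(1),s["time_s"])
E
python3 - <<'E'
from h import *
go([.492,.235,.14],-10)
E
```

```text
[380.9 234.8 100.7] [-0.   0.  79.8] 1.0
```

```bash
python3 -m creep '[[0.4,380,235,80,0,0,80],[0.4,380,235,80,0,0,80],[0.4,380,235,80,0,0,80],[0.4,380,235,80,0,0,80],[0.4,380,235,80,0,0,80],[0.4,380,235,80,0,0,80],[0.4,380,235,80,0,0,80],[0.4,380,235,80,0,0,80]]'
python3 - <<'E'
from h import *
go([.492,.235,.14],-10)
E
```

```text
time_s: 1.67
tcp_pos: [0.4186, 0.3268, 0.3461]
ee_rot: [[0.212, -0.977, 0.001], [-0.977, -0.212, 0.001], [-0.001, -0.001, -1.0]]
wrist_force: [0.4, 1.1, -0.7]
gripper_width: 0.701
gripper_force: 0.0
[105.3 -52.2  42.1] [-0.   0.  22.2] 1.6667
```

```bash
python3 -m creep '[[0.4,105,-52,42,0,0,22],[0.4,105,-52,42,0,0,22],[0.4,105,-52,42,0,0,22],[0.4,105,-52,42,0,0,22],[0.4,105,-52,42,0,0,22]]'
python3 - <<'E'
from h import *
go([.492,.235,.062],-10)
im,d,P=cloud("wrist"); save(im,"w1.png")
o=vision.cut_out("wrist","sander_mid")
q=P[o[0]["region"]]; q=q[q[:,2]>.066]; print(o[0]["conf"],len(q),cv2.minAreaRect(q[:,:2].astype(np.float32)*1000),np.median(q[:,2]))
E
```

```text
time_s: 2.08
tcp_pos: [0.4923, 0.2355, 0.303]
ee_rot: [[-0.168, -0.986, -0.002], [-0.986, 0.168, -0.001], [0.002, 0.001, -1.0]]
wrist_force: [-0.1, 0.5, -0.3]
gripper_width: 0.699
gripper_force: 0.0
[ 0.4  0.2 77. ] [ 0.1 -0.1  0.3] 2.0833Traceback (most recent call last):
  File "<stdin>", line 5, in <module>
IndexError: list index out of range
```

Descend, close, lift.

```bash
python3 -m creep '[[0.4,0,0,38,0,0,0],[0.4,0,0,60,0,0,0],[0.4,0,0,77,0,0,0],[0.4,0,0,77,0,0,0],[-1,0,0,77,0,0,0],[-1,0,0,77,0,0,0],[-1,0,0,77,0,0,0],[-1,0,0,77,0,0,0]]'
python3 -m creep '[[-1,0,0,0,0,0,0],[-1,0,0,0,0,0,0],[-1,0,0,-20,0,0,0],[-1,0,0,-50,0,0,0],[-1,0,0,-80,0,0,0],[-1,0,0,-80,0,0,0]]'
python3 - <<'E'
from h import *
go([.596,.004,.14],2.6)
E
```

```text
time_s: 2.85
tcp_pos: [0.4916, 0.2379, 0.2286]
ee_rot: [[-0.163, -0.987, 0.002], [-0.987, 0.163, 0.002], [-0.002, -0.002, -1.0]]
wrist_force: [-0.2, 1.2, 1.1]
gripper_width: 0.483
gripper_force: 0.0
time_s: 3.35
tcp_pos: [0.4929, 0.2382, 0.3131]
ee_rot: [[-0.163, -0.987, 0.01], [-0.987, 0.163, 0.007], [-0.008, -0.009, -1.0]]
wrist_force: [1.3, 0.2, -1.4]
gripper_width: 0.342
gripper_force: 30.0
[ 214.4 -139.8    8.6] [ -0.6   0.4 -12. ] 3.35
```

```bash
python3 -m creep '[[-1,30,-20,0,0,0,-2],[-1,70,-45,0,0,0,-5],[-1,105,-68,0,0,0,-7],[-1,140,-91,0,0,0,-9],[-1,175,-114,0,0,0,-12],[-1,200,-130,5,0,0,-12],[-1,214,-140,8,0,0,-12],[-1,214,-140,8,0,0,-12]]'
python3 - <<'E'
from h import *
go([.596,.004,.058],2.6)
E
```

```text
time_s: 4.02
tcp_pos: [0.5949, -0.0003, 0.2974]
ee_rot: [[0.039, -0.999, -0.002], [-0.999, -0.039, -0.001], [0.0, 0.002, -1.0]]
wrist_force: [-0.2, 0.2, -1.5]
gripper_width: 0.337
gripper_force: 30.0
[-4.3 -1.4 75.3] [ 0.1 -0.  -0.4] 4.0167
```

```bash
python3 -m creep '[[-1,-2,-1,30,0,0,0],[-1,-2,-1,50,0,0,0],[-1,-2,-1,65,0,0,0],[-1,-2,-1,76,0,0,0],[-1,-2,-1,76,0,0,0],[-1,-2,-1,76,0,0,0]]'
python3 - <<'E'
from h import *
go([.596,.004,.056],2.6)
E
```

```text
time_s: 4.52
tcp_pos: [0.5952, 0.0058, 0.2228]
ee_rot: [[0.045, -0.999, -0.0], [-0.999, -0.045, -0.0], [0.0, 0.0, -1.0]]
wrist_force: [-0.1, -0.8, -1.6]
gripper_width: 0.343
gripper_force: 30.0
[ 1.9 -0.7  2.8] [ 0. -0. -0.] 4.5167
```

```bash
python3 -m creep '[[-1,0,0,3,0,0,0],[-1,0,0,3,0,0,0],[-1,0,0,3,0,0,0],[0.4,0,0,3,0,0,0],[0.4,0,0,3,0,0,0],[0.4,0,0,3,0,0,0],[0.4,0,0,3,0,0,0]]'
python3 -m creep '[[0.2,0,0,-20,0,0,0],[0.2,0,0,-60,0,0,0],[0.2,0,0,-90,0,0,0],[0.2,0,0,-90,0,0,0]]'
python3 - <<'E'
from h import *
im,d,P=cloud("top"); save(im,"top1.png")
def f(t,lo,hi):
    o=vision.cut_out("top",t); q=P[o[0]["region"]]; q=q[(q[:,2]>lo)&(q[:,2]<hi)]; print(t,o[0]["conf"],cv2.minAreaRect(q[:,:2].astype(np.float32)*1000))
f("foot_stop",.05,.06);f("sander_mid",.03,.045)
go([.5674,.224,.14],-8.5)
E
```

```text
time_s: 5.1
tcp_pos: [0.5952, 0.0052, 0.22]
ee_rot: [[0.044, -0.999, -0.0], [-0.999, -0.044, -0.0], [0.0, 0.0, -1.0]]
wrist_force: [-0.2, 0.3, -1.1]
gripper_width: 0.562
gripper_force: 0.0
time_s: 5.43
tcp_pos: [0.5972, 0.0055, 0.3172]
ee_rot: [[0.046, -0.999, 0.014], [-0.999, -0.046, 0.001], [-0.001, -0.014, -1.0]]
wrist_force: [1.3, -0.5, 0.5]
gripper_width: 0.597
gripper_force: 0.0
foot_stop 0.73 ((527.3031616210938, -259.96807861328125), (18.511627197265625, 140.29031372070312), 8.514459609985352)
sander_mid 0.26 ((544.7234497070312, -245.18218994140625), (89.4521255493164, 226.4852752685547), 28.53864288330078)
[-219.8   17.8    6. ] [ 0.  0. 11.] 5.5833
```

```bash
python3 -m creep '[[0.2,-40,3,0,0,0,2],[0.2,-80,6,0,0,0,5],[0.2,-120,9,0,0,0,8],[0.2,-160,13,0,0,0,11],[0.2,-200,16,0,0,0,11],[0.2,-220,18,0,0,0,11],[0.2,-220,18,0,0,0,11],[0.2,-220,18,0,0,0,11]]'
python3 - <<'E'
from h import *
im,d,P=cloud("top"); save(im,"top2.png")
def f(t,lo,hi):
    o=vision.cut_out("top",t); q=P[o[0]["region"]]; q=q[(q[:,2]>lo)&(q[:,2]<hi)]; print(t,o[0]["conf"],cv2.minAreaRect(q[:,:2].astype(np.float32)*1000) if len(q) else 0)
f("sander_mid",.03,.045)
im,d,P=cloud("wrist"); save(im,"w2.png")
go([.5674,.224,.060],-8.5)
E
cd pics; python3 -c "
import cv2,numpy as np
cv2.imwrite('b2.png',np.vstack([cv2.imread('top2.png')[80:330,60:600],cv2.imread('w2.png')[::2,::2][:,:540] if 0 else cv2.resize(cv2.imread('w2.png'),(540,337))]))"
```

```text
time_s: 6.25
tcp_pos: [0.5668, 0.2253, 0.3079]
ee_rot: [[-0.145, -0.989, -0.003], [-0.989, 0.145, -0.002], [0.003, 0.003, -1.0]]
wrist_force: [0.3, -0.8, -0.0]
gripper_width: 0.6
gripper_force: 0.0
sander_mid 0.65 ((594.8858642578125, 2.828155517578125), (58.63587188720703, 99.16512298583984), 1.2186647653579712)
[-1.  0. 85.] [ 0.1 -0.1 -0. ] 6.4
```

View pics/b2.png

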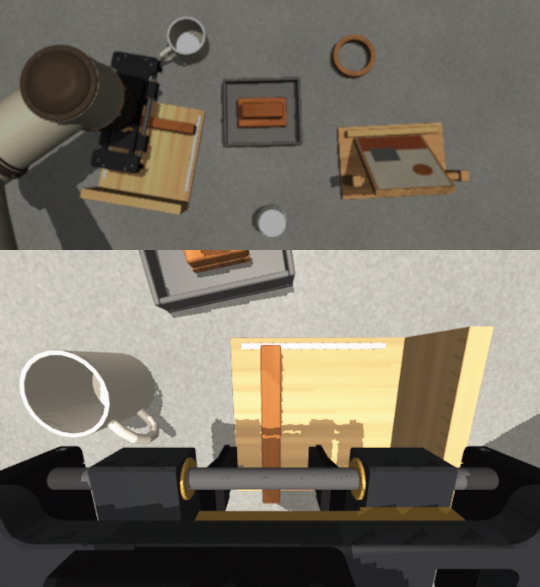

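The sander is in the tray (262,112), and the stop bar (270,420 in the wrist view) sits between the open fingers.

```bash
python3 -m creep '[[0.2,0,0,35,0,0,0],[0.2,0,0,60,0,0,0],[0.2,0,0,78,0,0,0],[0.2,0,0,85,0,0,0],[0.2,0,0,85,0,0,0],[-1,0,0,85,0,0,0],[-1,0,0,85,0,0,0],[-1,0,0,85,0,0,0]]'
python3 -m creep '[[-1,0,0,0,0,0,0],[-1,0,0,0,0,0,0],[-1,0,0,0,0,0,0],[-1,0,0,0,0,0,0]]'
python3 -c "
from h import *
go([.487,.2359,.060],-8.5)"
```

```text
time_s: 7.07
tcp_pos: [0.568, 0.2243, 0.2266]
ee_rot: [[-0.147, -0.989, 0.003], [-0.989, 0.147, 0.002], [-0.002, -0.002, -1.0]]
wrist_force: [0.4, -0.6, 0.5]
gripper_width: 0.456
gripper_force: 0.0
time_s: 7.4
tcp_pos: [0.568, 0.2243, 0.2257]
ee_rot: [[-0.147, -0.989, 0.002], [-0.989, 0.147, 0.001], [-0.001, -0.002, -1.0]]
wrist_force: [2.0, -1.5, 1.2]
gripper_width: 0.228
gripper_force: 30.0
[ 0.5 81.8  1.6] [-0.1  0.1  0.1] 7.4
```

```bash
python3 -m creep '[[-1,0,12,0,0,0,0],[-1,0,24,0,0,0,0],[-1,0,36,0,0,0,0],[-1,0,48,0,0,0,0],[-1,0,60,0,0,0,0],[-1,0,72,0,0,0,0],[-1,0,79,0,0,0,0],[-1,0,79,0,0,0,0]]'
python3 -m creep '[[-1,0,2,0,0,0,0],[-1,0,4,0,0,0,0],[-1,0,5,0,0,0,0],[-1,0,5,0,0,0,0]]'
python3 -c "
from h import *
go([.487,.2359,.060],-8.5)"
```

```text
time_s: 8.07
tcp_pos: [0.4893, 0.2359, 0.2257]
ee_rot: [[-0.146, -0.989, 0.002], [-0.989, 0.146, 0.001], [-0.001, -0.002, -1.0]]
wrist_force: [1.6, -0.8, 2.4]
gripper_width: 0.228
gripper_force: 30.0
time_s: 8.4
tcp_pos: [0.4871, 0.2362, 0.2257]
ee_rot: [[-0.146, -0.989, 0.006], [-0.989, 0.146, 0.001], [-0.002, -0.006, -1.0]]
wrist_force: [13.7, -7.8, -4.0]
gripper_width: 0.229
gripper_force: 30.0
[0.3 0.1 1.7] [-0.3  0.1  0.1] 8.4
```

```bash
python3 -m creep '[[-1,0,1,0,0,0,0],[-1,0,1,0,0,0,0],[0.2,0,-2,0,0,0,0],[0.2,0,-2,0,0,0,0],[0.2,0,-2,0,0,0,0],[0.2,0,-2,-30,0,0,0],[0.2,0,-2,-65,0,0,0],[0.2,0,-2,-100,0,0,0]]'
python3 - <<'E'
from h import *
zp=np.array([-.577,-.041,.8156]); top=np.array([.4426,-.2646,.1638])
go(top+zp*.10,4.07,35.35)
go(top-zp*.016,4.07,35.35)
E
```

```text
time_s: 9.07
tcp_pos: [0.4857, 0.2365, 0.3253]
ee_rot: [[-0.146, -0.989, -0.003], [-0.989, 0.146, -0.002], [0.002, 0.003, -1.0]]
wrist_force: [0.1, 1.0, -0.2]
gripper_width: 0.567
gripper_force: 0.0
[535.1 118.5 -52.2] [ 35.4  -4.  -12.1] 9.0667
[520.4  52.7  42.2] [ 35.4  -4.  -12.1] 9.0667
```

```bash
python3 -m creep '[[0.2,20,5,-30,2,0,0],[0.2,60,15,-52,5,-1,-2],[0.2,100,24,-52,8,-1,-4],[0.2,140,32,-52,12,-2,-5],[0.2,180,40,-52,16,-2,-6],[0.2,220,50,-52,20,-3,-7],[0.2,260,60,-52,24,-3,-8],[0.2,300,68,-52,28,-3,-9]]'
python3 - <<'E'
from h import *
zp=np.array([-.577,-.041,.8156]); top=np.array([.4426,-.2646,.1638])
go(top+zp*.10,4.07,35.35)
E
```

```text
time_s: 9.73
tcp_pos: [0.3728, -0.0512, 0.3768]
ee_rot: [[0.019, -0.881, 0.474], [-1.0, -0.011, 0.019], [-0.012, -0.474, -0.881]]
wrist_force: [1.0, -1.0, 0.1]
gripper_width: 0.599
gripper_force: 0.0
[222.5  74.1 -45.5] [ 7.  -1.  -2.9] 9.7333
```

```bash
python3 -m creep '[[0.2,38,12,-8,2,0,-1],[0.2,76,25,-16,4,-1,-2],[0.2,114,38,-23,6,-1,-3],[0.2,152,50,-30,7,-1,-3],[0.2,190,63,-38,7,-1,-3],[0.2,222,74,-45,7,-1,-3],[0.2,222,74,-45,7,-1,-3],[0.2,222,74,-45,7,-1,-3]]'
python3 - <<'E'
from h import *
im,d,P=cloud("wrist"); save(im,"w3.png")
o=vision.cut_out("wrist","panel_mid")
if o: 
    q=P[o[0]["region"]]; q=q[~np.isnan(q[:,0])]
    np.save("wp.npy",q); print(o[0]["conf"],len(q))
    c=np.median(q,0);k=q
    for _ in range(6):
        v=np.linalg.svd(k-c,full_matrices=False)[2]; n=v[2]; k=q[abs((q-c)@n)<.003]; c=k.mean(0)
    n*=np.sign(n[0]); print(n,len(k),c)
    print("yaw",np.degrees(np.arctan2(n[1],n[0])),"lean",np.degrees(np.arcsin(n[2])),"plane offset vs old:",(np.array([.4945,-.2609,.0904])-c)@n)
    yp=np.cross([0,0,1],n); yp/=np.linalg.norm(yp); zp=np.cross(n,yp)
    for a in(yp,zp): print(np.percentile((k-np.array([.4945,-.2609,.0904]))@a,[.5,99.5]))
zp=np.array([-.577,-.041,.8156]); top=np.array([.4426,-.2646,.1638])
go(top-zp*.016,4.07,35.35)
im,d,P=cloud("top"); o=vision.cut_out("top","foot_stop")
for x in o[:2]:
    q=P[x["region"]]; q=q[(q[:,2]>.05)&(q[:,2]<.06)]; print(x["conf"],cv2.minAreaRect(q[:,:2].astype(np.float32)*1000))
E
```

```text
time_s: 10.4
tcp_pos: [0.2938, -0.2684, 0.3793]
ee_rot: [[0.073, -0.815, 0.575], [-0.997, -0.059, 0.043], [-0.001, -0.577, -0.817]]
wrist_force: [0.3, -0.2, -0.2]
gripper_width: 0.604
gripper_force: 0.0
0.58 2194
[ 0.56921096  0.03877238 -0.8212768 ] 2148 [ 0.4449992  -0.27843273  0.16376226]
yaw 3.896740390901256 lean -55.212811271234294 plane offset vs old: 0.0891069033674653
[-0.07159169  0.05075262]
[-0.00666616  0.00712857]
[  0.2   1.3 115.5] [ 0.2 -0.6 -0.7] 10.5
0.77 ((487.2973327636719, 234.71588134765625), (169.95912170410156, 20.08861541748047), 81.57291412353516)
```

View pics/w3.png

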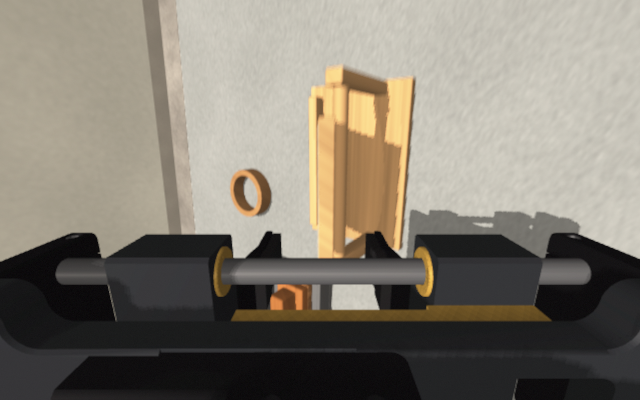

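Wrist view: the panel's top edge (column ~327, rows 110–240) lies centred between the fingers; the stop is measured at home. Descend along the panel and grip.

```bash
python3 -m creep '[[0.2,0,1,35,0,0,0],[0.2,0,1,65,0,-0.5,-0.5],[0.2,0,1,90,0,-0.5,-0.5],[0.2,0,1,105,0,-0.5,-0.5],[0.2,0,1,114,0,-0.5,-0.5],[0.2,0,1,115,0,-0.5,-0.5],[-1,0,1,115,0,-0.5,-0.5],[-1,0,1,115,0,-0.5,-0.5]]'
python3 -m creep '[[-1,0,0,0,0,0,0],[-1,0,0,0,0,0,0],[-1,0,0,0,0,0,0],[-1,0,0,0,0,0,0],[-1,0,0,0,0,0,0]]'
python3 - <<'E'
from h import *
zp=np.array([-.577,-.041,.8156]); top=np.array([.4426,-.2646,.1638])
go(top-zp*.016,4.07,35.35)
E
```

```text
time_s: 11.27
tcp_pos: [0.3595, -0.2633, 0.285]
ee_rot: [[0.083, -0.815, 0.573], [-0.997, -0.067, 0.049], [-0.001, -0.575, -0.818]]
wrist_force: [-0.6, -0.7, 1.0]
gripper_width: 0.519
gripper_force: 0.0
time_s: 11.68
tcp_pos: [0.3591, -0.2643, 0.2845]
ee_rot: [[0.081, -0.816, 0.573], [-0.997, -0.065, 0.048], [-0.002, -0.575, -0.818]]
wrist_force: [-0.3, 0.5, -1.1]
gripper_width: 0.158
gripper_force: 30.6
[ 6.2  2.  -1.5] [0.2 0.4 0.4] 11.6833
```

```bash
python3 -m creep '[[-1,0,-5,-15,0,0,0],[-1,0,-11,-35,0,0,0],[-1,0,-20,-60,0,0,0],[-1,0,-29,-88,0,0,0],[-1,0,-38,-118,0,0,0],[-1,0,-50,-145,0,0,0],[-1,0,-55,-155,0,0,0],[-1,0,-55,-155,0,0,0]]'
cat >> h.py <<'E'
def panel(cam):
    im,d,P=cloud(cam); s=r.sense(); E=np.array(s["ee_rot"]); g=np.array(s["tcp_pos"])+.164*E[:,2]
    o=vision.cut_out(cam,"panel_mid")
    if not o: print(cam,"none"); return im
    q=P[o[0]["region"]]; q=q[~np.isnan(q[:,0])]; k=q;c=np.median(q,0)
    for _ in range(8):
        n=np.linalg.svd(k-c,full_matrices=False)[2][2]; k=q[abs((q-c)@n)<.003]; c=k.mean(0)
    n*=np.sign(n[0]); yp=np.cross([0,0,1],n); yp/=np.linalg.norm(yp); zp=np.cross(n,yp)
    f=lambda a:np.percentile((k-g)@a,[.5,50,99.5]).round(4)
    print(cam,o[0]["conf"],len(k),len(q),"n",n.round(3),"yaw %.1f lean %.1f"%(np.degrees(np.arctan2(n[1],n[0])),np.degrees(np.arcsin(n[2]))),"rel grasp y,z,n",f(yp),f(zp),f(n),"foot(mid face)",(g+yp*(f(yp)[0]+f(yp)[2])/2+zp*f(zp)[0]+n*(f(n)[1]-.007)).round(4), "dev rot",Ro.from_matrix(np.c_[-yp,-n,-zp].T@E).as_rotvec(degrees=True).round(1))
    return im
E
python3 - <<'E'
from h import *
s=r.sense(); print(s["tcp_pos"],s["gripper_width"],s["wrist_force"])
panel("top");save(panel("scene"),"s4.png")
E
```

```text
time_s: 12.35
tcp_pos: [0.3151, -0.2681, 0.4449]
ee_rot: [[0.081, -0.813, 0.577], [-0.997, -0.067, 0.046], [0.001, -0.578, -0.816]]
wrist_force: [0.8, -1.0, -2.3]
gripper_width: 0.155
gripper_force: 30.0
[ 0.31513146 -0.2681386   0.44493526] 0.15455778043800972 [ 0.82917195 -1.04731138 -2.27253387]
top 0.7 5089 5512 n [0.814 0.063 0.577] yaw 4.4 lean 35.3 rel grasp y,z,n [-0.0792  0.0073  0.0595] [-0.1592 -0.0765  0.0182] [0.0062 0.0087 0.0109] foot(mid face) [ 0.5029 -0.2624  0.1792] dev rot [-0.1 -0.3 -0.1]
scene 0.73 3416 4046 n [0.82  0.058 0.57 ] yaw 4.1 lean 34.7 rel grasp y,z,n [-0.0759 -0.0058  0.0633] [-0.1607 -0.0688  0.017 ] [0.0039 0.0068 0.0098] foot(mid face) [ 0.5002 -0.259   0.1733] dev rot [ 0.1 -0.6 -0.3]
```

View pics/s4.png

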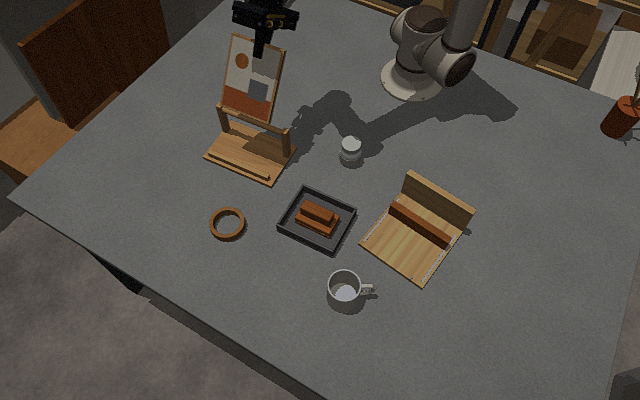

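The painting hangs rigidly in the gripper (scene view 250,75), the rack is empty, the sander is in the tray (318,215) and the stop is next to the wall (420,225).

```bash
cat >> h.py <<'E'
def place(th,Fx,zB,dy=.008,L=.1625,yaw=-8.5,o=(.4911,.2347)):
    t=np.radians(th); a=np.radians(yaw); xs=np.array([np.cos(a),np.sin(a),0]); ys=np.array([-np.sin(a),np.cos(a),0]); z=np.array([0,0,1])
    n=xs*np.cos(t)+z*np.sin(t); zp=-xs*np.sin(t)+z*np.cos(t)
    F=np.array([*o,0])+xs*Fx+z*(zB+.014*np.sin(t))
    go(F-.007*n+zp*L+ys*dy,yaw,th)
E
python3 - <<'E'
from h import *
go(np.array([.38,0,.45])+.164*np.array([.469,0,-.883]),0,28)
place(21,-.018,.12)
E
```

```text
[-261.7  -75.6   42.1] [-6.8  2.7  3.8] 12.55
[-526.5  -56.7   58.5] [-13.7   6.5  11.5] 12.55
```

```bash
python3 -m creep '[[-1,-20,-7,3,0,0,0],[-1,-55,-17,9,-1,0,0],[-1,-90,-27,15,-2,1,1],[-1,-125,-37,21,-3,1,2],[-1,-160,-47,27,-4,2,3],[-1,-195,-57,32,-5,2,3],[-1,-230,-67,37,-6,3,4],[-1,-262,-76,42,-7,3,4]]'
python3 - <<'E'
from h import *
place(21,-.018,.12)
E
```

```text
time_s: 13.22
tcp_pos: [0.3729, -0.029, 0.4489]
ee_rot: [[-0.008, -0.885, 0.466], [-1.0, 0.003, -0.01], [0.007, -0.466, -0.885]]
wrist_force: [1.4, -0.2, -3.3]
gripper_width: 0.161
gripper_force: 30.0
[-292.5   29.2    6.6] [-6.8  3.   7.5] 13.2167
```

```bash
python3 -m creep '[[-1,-35,3,0,-1,0,1],[-1,-70,7,0,-2,1,2],[-1,-105,11,0,-3,1,3],[-1,-140,15,0,-4,2,4],[-1,-175,20,0,-5,2,5],[-1,-210,24,0,-6,3,7],[-1,-240,27,0,-7,3,7],[-1,-262,28,0,-7,3,7]]'
python3 -m creep '[[-1,0,0,0,0,0,0],[-1,0,0,0,0,0,0],[-1,0,0,0,0,0,0]]'
python3 - <<'E'
from h import *
place(21,-.018,.12)
E
```

```text
time_s: 13.88
tcp_pos: [0.3499, 0.235, 0.4344]
ee_rot: [[-0.135, -0.926, 0.353], [-0.991, 0.125, -0.052], [0.004, -0.357, -0.934]]
wrist_force: [0.8, -0.5, -2.6]
gripper_width: 0.16
gripper_force: 30.0
time_s: 14.13
tcp_pos: [0.3502, 0.2317, 0.4348]
ee_rot: [[-0.138, -0.925, 0.354], [-0.99, 0.127, -0.055], [0.006, -0.358, -0.934]]
wrist_force: [0.5, -0.6, -3.0]
gripper_width: 0.158
gripper_force: 30.0
[-31.8   4.8   6. ] [ 0.  -0.1  0.6] 14.1333
```

```bash
python3 -m creep '[[-1,-16,2,3,0,0,0.5],[-1,-32,5,6,0,0,0.5],[-1,-32,5,6,0,0,0.5],[-1,-32,5,6,0,0,0.5],[-1,-32,5,6,0,0,0.5]]'
python3 - <<'E'
from h import *
place(21,-.018,.12)
place(21,-.018,.030)
panel("top");panel("scene")
E
```

```text
time_s: 14.55
tcp_pos: [0.3523, 0.2634, 0.4286]
ee_rot: [[-0.147, -0.923, 0.356], [-0.989, 0.137, -0.053], [0.001, -0.359, -0.933]]
wrist_force: [0.4, -1.1, -2.5]
gripper_width: 0.158
gripper_force: 30.0
[-0.1  0.5  1.2] [-0.1 -0.   0.1] 14.55
[-0.1 32.8 85.2] [-0.1 -0.   0.1] 14.55
top 0.73 2920 3407 n [ 0.923 -0.142  0.357] yaw -8.7 lean 20.9 rel grasp y,z,n [-0.0807 -0.0361  0.0544] [-0.162  -0.0732  0.0177] [0.0049 0.0073 0.0089] foot(mid face) [0.466  0.2329 0.1246] dev rot [ 0.2 -0.1 -0.3]
scene 0.62 3944 4395 n [ 0.924 -0.137  0.356] yaw -8.5 lean 20.9 rel grasp y,z,n [-0.0782 -0.0083  0.0608] [-0.161  -0.0685  0.0164] [0.0033 0.0062 0.0091] foot(mid face) [0.4654 0.2379 0.1254] dev rot [ 0.2 -0.  -0. ]
```

```bash
python3 -m creep '[[-1,-1,7,20,0,0,0],[-1,-1,16,42,0,0,0],[-1,-1,24,62,0,0,0],[-1,-1,30,77,0,0,0],[-1,-1,33,85,0,0,0],[-1,-1,33,85,0,0,0],[-1,-1,33,85,0,0,0]]'
python3 - <<'E'
from h import *
print(r.sense()["wrist_force"])
place(21,-.018,.014,dy=.009)
E
```

```text
time_s: 15.33
tcp_pos: [0.3524, 0.2649, 0.338]
ee_rot: [[-0.146, -0.923, 0.356], [-0.989, 0.136, -0.053], [-0.0, -0.36, -0.933]]
wrist_force: [-0.3, 0.7, -1.7]
gripper_width: 0.159
gripper_force: 30.0
[-0.28241014  0.67908557 -1.74649615]
[ 0.3  5.9 15.6] [-0.1  0.   0.1] 15.3333
```

```bash
python3 -m creep '[[-1,0,3,8,0,0,0],[-1,0,5,13,0,0,0],[-1,0,6,16,0,0,0],[-1,0,6,16,0,0,0],[-1,0,6,16,0,0,0]]'
python3 - <<'E'
from h import *
print(r.sense()["wrist_force"])
place(25,-.016,.0135,dy=.009)
E
```

```text
time_s: 15.75
tcp_pos: [0.3525, 0.265, 0.3213]
ee_rot: [[-0.146, -0.923, 0.357], [-0.989, 0.137, -0.051], [-0.001, -0.361, -0.933]]
wrist_force: [0.5, 0.1, -2.2]
gripper_width: 0.158
gripper_force: 30.0
[ 0.53150752  0.07750666 -2.19383744]
[ 0.5 20.7  1.5] [3.9 0.1 0.1] 15.75
```

```bash
python3 -m creep '[[-1,0,5,0,1,0,0],[-1,0,10,1,2,0,0],[-1,0,15,1,3,0,0],[-1,0,20.5,1.5,3.9,0,0],[-1,0,20.5,1.5,3.9,0,0],[-1,0,20.5,1.5,3.9,0,0]]'
python3 - <<'E'
from h import *
print(r.sense()["wrist_force"])
place(25.3,-.014,.012,dy=.009)
save(panel("scene"),"s5.png");panel("top")
E
cd pics; python3 -c "
import cv2
cv2.imwrite('s5c.png',cv2.resize(cv2.imread('s5.png')[120:300,300:520],None,fx=3,fy=3))"
```

```text
time_s: 16.25
tcp_pos: [0.3344, 0.268, 0.3129]
ee_rot: [[-0.146, -0.896, 0.419], [-0.989, 0.133, -0.06], [-0.002, -0.423, -0.906]]
wrist_force: [1.8, -0.6, 0.6]
gripper_width: 0.161
gripper_force: 30.0
[ 1.84165694 -0.63409395  0.6324483 ]
[0.7 1.1 2.5] [0.2 0.1 0.1] 16.25
scene 0.62 2875 3321 n [ 0.896 -0.133  0.424] yaw -8.4 lean 25.1 rel grasp y,z,n [-0.0777 -0.0089  0.0609] [-0.1411 -0.0608  0.0174] [0.0031 0.0061 0.009 ] foot(mid face) [0.4603 0.2411 0.0361] dev rot [-0.1 -0.1  0. ]
top 0.69 2604 2931 n [ 0.896 -0.137  0.423] yaw -8.7 lean 25.0 rel grasp y,z,n [-0.0805 -0.0336  0.0565] [-0.1621 -0.0832  0.0176] [0.0046 0.0073 0.0094] foot(mid face) [0.4694 0.2359 0.0174] dev rot [ 0.  -0.2 -0.2]
```

View pics/s5c.png

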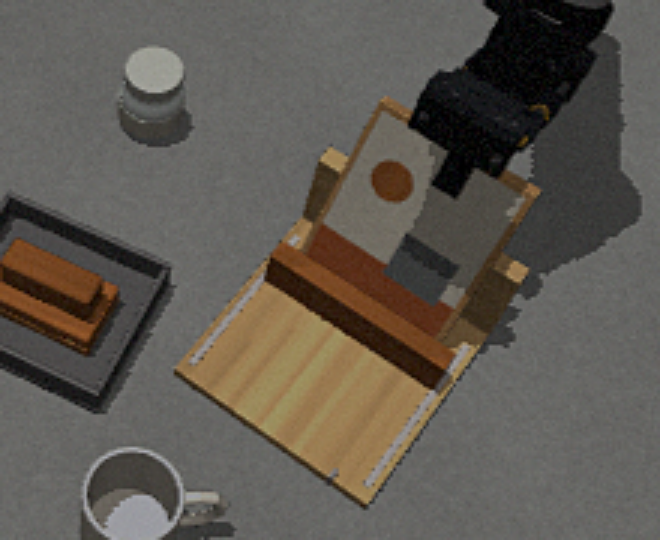

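Painting stands behind the stop (crop 365,315), its top over the wall, centred. Force shows the foot touching; now nudge gently onto stop.

```bash
python3 -m creep '[[-1,0,-0.5,0.5,0,0,0],[-1,0,-1,1,0,0,0],[-1,0,-1.5,1.5,0,0,0],[-1,0,-1.5,1.5,0,0,0]]'
python3 - <<'E'
from h import *
print(r.sense()["moment"])
place(25.6,-.014,.012,dy=.009)
E
```

```text
time_s: 16.78
tcp_pos: [0.3361, 0.2674, 0.3122]
ee_rot: [[-0.146, -0.896, 0.42], [-0.989, 0.133, -0.061], [-0.002, -0.424, -0.906]]
wrist_force: [-4.4, -3.0, 8.0]
gripper_width: 0.159
gripper_force: 30.0
[-0.2823225   0.94978658 -0.25866784]
[0.4 4.1 1.1] [0.5 0.1 0. ] 16.7833
```

```bash
python3 -m creep '[[-1,0,1.5,-0.5,0.2,0,0],[-1,0,2.9,-0.8,0.5,0,0],[-1,0,2.9,-0.8,0.5,0,0],[-1,0,2.9,-0.8,0.5,0,0],[-1,0,2.9,-0.8,0.5,0,0]]'
python3 - <<'E'
from h import *
place(25.6,-.014,.012,dy=.009)
im,d,P=cloud("top"); o=vision.cut_out("top","foot_stop")
for x in o[:1]:
    q=P[x["region"]]; q=q[(q[:,2]>.05)&(q[:,2]<.06)]; print(x["conf"],cv2.minAreaRect(q[:,:2].astype(np.float32)*1000))
E
```

```text
time_s: 17.2
tcp_pos: [0.3332, 0.2679, 0.311]
ee_rot: [[-0.146, -0.893, 0.426], [-0.989, 0.132, -0.062], [-0.001, -0.431, -0.902]]
wrist_force: [0.4, -1.1, 3.5]
gripper_width: 0.161
gripper_force: 30.0
[0.5 0.9 1.3] [0.1 0.1 0.1] 17.2
0.68 ((487.3262634277344, 234.8208770751953), (170.07455444335938, 19.96225929260254), 81.5179672241211)
```

```bash
python3 -m creep '[[-0.5,0,0,0,0,0,0],[-0.4,0,0,0,0,0,0],[-0.2,0,0,0,0,0,0],[-0.1,0,0,0,0,0,0],[-0.1,0,0,0,0,0,0]]'
python3 -m creep '[[-0.1,0,0,-15,0,0,0],[-0.1,0,0,-35,0,0,0],[-0.1,0,0,-60,0,0,0],[-0.1,0,0,-85,0,0,0],[-0.1,0,0,-110,0,0,0],[-0.1,0,0,-110,0,0,0],[-0.1,0,0,-110,0,0,0]]'
python3 - <<'E'
from h import *
save(panel("scene"),"s6.png");save(panel("top"),"t6.png")
im,d,P=cloud("top"); o=vision.cut_out("top","foot_stop")
for x in o[:1]:
    q=P[x["region"]]; q=q[(q[:,2]>.05)&(q[:,2]<.06)]; print(x["conf"],cv2.minAreaRect(q[:,:2].astype(np.float32)*1000))
E
cd pics; python3 -c "
import cv2,numpy as np
cv2.imwrite('s6c.png',np.hstack([cv2.resize(cv2.imread(a)[y:y+150,x:x+130],None,fx=3,fy=3) for a,y,x in(('s6.png',150,350),('t6.png',160,140))]))"
```

```text
time_s: 17.72
tcp_pos: [0.3329, 0.2677, 0.3104]
ee_rot: [[-0.146, -0.893, 0.426], [-0.989, 0.132, -0.063], [0.0, -0.43, -0.903]]
wrist_force: [0.2, 0.4, -0.4]
gripper_width: 0.413
gripper_force: 0.0
time_s: 18.3
tcp_pos: [0.2857, 0.2749, 0.411]
ee_rot: [[-0.145, -0.893, 0.427], [-0.989, 0.132, -0.059], [-0.004, -0.431, -0.902]]
wrist_force: [0.1, -0.3, -0.8]
gripper_width: 0.449
gripper_force: 0.0
scene 0.96 3043 3456 n [ 0.89  -0.132  0.436] yaw -8.5 lean 25.8 rel grasp y,z,n [-0.0781 -0.007   0.06  ] [-0.2485 -0.165  -0.0922] [0.0029 0.0058 0.0087] foot(mid face) [0.4605 0.2396 0.0377] dev rot [-0.4 -0.1 -0.1]
top 0.75 3813 4369 n [ 0.889 -0.133  0.437] yaw -8.5 lean 25.9 rel grasp y,z,n [-0.0804 -0.0117  0.0581] [-0.267  -0.1646 -0.0918] [0.0039 0.0066 0.0087] foot(mid face) [0.4695 0.2354 0.0206] dev rot [-0.5  0.1 -0.1]
0.65 ((487.2984619140625, 234.45144653320312), (168.89085388183594, 20.001785278320312), 81.56214904785156)
```

View pics/s6c.png

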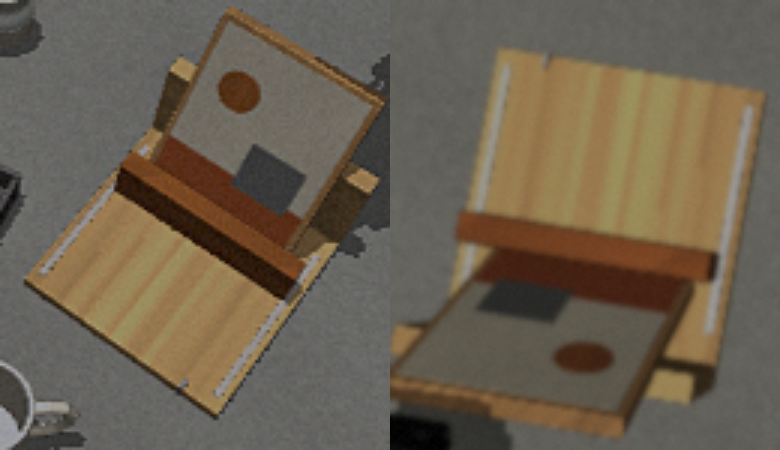

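The painting leans at 25.8° on the wall, centred, with its foot behind the stop (left view 210,220; right view 580,260). The gripper is clear.

```bash
python3 -c "
from h import *
print(r.finish_job())"
```

```text
the job is handed in; nothing more can be done
None
```

The job is handed in at about 19 s on the robot's clock: sander in the tray, foot stop home, and the painting leaning centred at about 26°, painted side out; the jar, tape and mug were not touched.

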